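# Hang a drilled plate on the bent bar, round to the post

### The arm

A 7-joint arm with a two-finger parallel gripper is mounted at the origin on the work surface. World frame = base frame: x ahead of the robot, y to its left, z up, the work surface at z = 0. Lengths are in m, angles in rad, forces in N, time in s.
With the tool pointing down it reaches from about 0.35 to 0.9 m from the base axis. Payload 19.9 kg.
Tool frame: the origin (TCP) lies midway between the tips of the shut fingers; the grasp point (between the pads) lies 19 mm behind it; z points along the fingers, y is the direction in which the jaws open and shut (so a half turn about z gives the same grasp; the last joint's range is limited). The gripper opens to 85 mm and grips with 20 to 120 N. Pads are 22 mm wide; open, the fingers measure 114 mm over their backs; the gripper's body (76 mm by 85 mm) begins 54 mm behind the grasp point. The pads swing forward as they close: fully open they stand 13 mm farther back than shut.
Start: joints at [1.159, 0.417, -0.01, 1.614, 0.005, 1.111, -0.053], TCP at [0.226, -0.583, 0.231] pointing down, gripper open.
Joint ranges: [-2.81, 2.81], [-0.39, 2.02], [-1.27, 1.25], [0.06, 2.57], [-1.19, 4.33], [0.19, 2], [-2.82, 2.82]. Speed limits (rad/s): [1.89, 1.89, 2.39, 2.39, 3.01, 3.01, 3.01].

### API

Orientations are given as a unit quaternion [x, y, z, w].
In Python, from rig import get_obs, read_camera, close_job gives the robot as it stands. The module is installed in compiled form; this text tells all that it offers.
- The arm moves only by the tool arm_command, never from a script. Its argument "motion" is a list of rows, each an object of numbers: "rx", "ry", "rz": the turn, a rotation vector about the tool's x, y, z in rad; "x", "y", "z": the shift along the tool's x, y, z in mm; "gripper": the finger opening in mm, from 0 to 85.4. A call has 1 to 8 rows; each row shifts and turns the commanded pose from where the row before left it, along the tool's axes as they then stand; what a row does not reach is not made up. A row lasts 1/12 s, in which the tool goes at most 41.7 mm and 7.16 degrees, less where a joint would pass 70% of its speed; a pose out of reach is approached as far as the arm can. A call with a gripper value outside its range is refused whole. The fingers move at their own pace and stop on an object; "squeeze" is the grip in N (left out, the last holds). Time passes only in rows, so rows that do not move let the fingers close. It gives the time, the measured TCP pose, the force and the opening at its end, in the units of the state.
- get_obs(): the state, without advancing time (a new reading comes with each control period).
- read_camera(name): name is "scene" or "top"; returns a dict with "img" (384x512x3 uint8, blue, green, red), "camera_matrix" (3x3 intrinsics, pixels), "k1" (the pictures are not rectified: a ray, as slopes to the right and down, at radius r is drawn at 1 + k1 r^2 times it, then the intrinsics apply), "view" (4x4, takes a point from world to camera coordinates). Camera axes: x right, y down, z forward; pixel columns grow to the right and rows downward; lengths in m; the calibration is good to about 2 mm. A picture is of the moment at which its call begins. There is no depth.
- close_job(): hands the job in, once; it reports no verdict.
The state is a dict: "t": time; "joint_positions": joint angles; "joint_velocities": joint speeds; "effort": joint torques, N m; "eef_pos": TCP position; "eef_rot": TCP orientation; "force": force on the tool from outside, world axes, zero at the start; "wrist_torque": the same for the moment, N m; "finger_gap": finger opening in m.
Only numpy, scipy, OpenCV 4.12 (cv2) and the standard library are available. Lean on these libraries where they do the work, as an engineer would, in place of code of your own. Each camera call takes 0.05 s, during which the arm holds its last target. There are 200 camera calls.

### The job

Take the yellow drilled plate out of the wooden rack, thread its hole over the free end of the bent steel bar, and slide it along the bar, round the bend, until it hangs right up beside the blue post. Work it round gently, without forcing it against the bar, let go of it, and leave everything else where it is.

Things in the scene. Friction and masses are not known exactly. Their poses are not given: they have to be found in the camera images.
- plate: Yellow plate, 8 mm thick, 165 mm tall, about 0.25 kg, upright in any one of the rack's three slots. Origin: centre of its foot edge; x through the thickness, y across, z up. 60 mm wide up to z = 130 mm; above that a 40 mm wide grip tab. Faces alike. Its centre of mass is some 24 mm below the hole's centre, so it hangs upright on the bar.
- plate_hole (a point): Centre of the plate's round through hole, 30 mm diameter, axis along the plate's x, 100 mm above the foot and 65 mm below the top edge (50 mm of solid plate above the hole). Axes as the plate's.
- stand: Fixed blue stand with the bent bar; its place and yaw vary. Origin: underside of its 140 x 140 x 12 mm base, on the axis of the post (30 x 30 mm, 180 mm tall); z up. The round steel bar, 12 mm thick, is level, its axis 170 mm above the table. It leaves the post along +y at x = 0 and is straight to y = 110 mm. The post's top is 10 mm above the bar's axis; nothing hangs over the bar.
- bar_end (a point): Centre of the bar's free rounded end, at (-105, 155, 170) mm in the stand's frame; axes as the stand's. From here the bar runs straight along +x for 60 mm to the bend.
- bend_centre (a point): Centre of the bend's arc, at (-45, 110, 170) mm in the stand's frame, axes as the stand's. The bar's axis turns 90 degrees about it at 45 mm radius, in the level plane, from (-45, 155) to (0, 110) mm of the stand's frame.
- bar_home (a point): Point on the bar's axis at (0, 19, 170) mm in the stand's frame: the middle of the plate's thickness is here when the plate touches the post. Axes as the stand's; the bar runs along y here.
- rack: Fixed wooden rack on the table, 170 x 90 mm, 47 mm tall, origin under its centre. Three slots, 11 mm wide and 35 mm deep, run along its y at x = -50, 0 and 50 mm; slot floor 12 mm above the table.
- blank_a: Bare aluminium blank without a hole, 8 x 70 x 85 mm tall, upright in another slot; origin at the centre of its foot. To be left alone.
- blank_b: Second blank, the same as blank_a, in the remaining slot. To be left alone.
- can: Closed can, 60 mm diameter, 150 mm tall, standing on the table; origin under its centre. To be left alone.
- hammer: Hammer lying on the table, to be left alone; origin under its middle.
Things that resemble listed ones, but are neither listed nor needed, are in the scene too. Several things have the shape of the plate; the one meant has the colours described above.

How it is judged:
By the outcome, as a careful person would: the job done as asked, in the order asked, and still so for the second after the job is handed in, with the robot touching nothing.
It also fails if it takes over 51 s, if anything falls off the work surface, if the arm or the gripper's body presses on something with over 40 N, if the wrist force passes 120 N, or if a joint passes its speed limit or range.

## Working session

There is one attempt and no reset: what is moved stays moved. The work goes in short steps, Python scripts to look and compute and a tool call to move; the robot and the scene stay as the last step left them, time stands still between calls to the robot, and variables do not carry over. Pictures are saved under pics/ and viewed, about 8 in all and at most 12, crops included, and the job is handed in when it is done.

Besides the shell and the picture viewer there is one more tool, called after "Emit:" by a JSON object that holds its "method" and its "body", one argument or row to a line. arm_command: Moves the arm, as the interface text tells. Its arguments: {"type":"object","properties":{"motion":{"type":"array","items":{"type":"object","properties":{"rx":{"type":"number"},"ry":{"type":"number"},"rz":{"type":"number"},"x":{"type":"number"},"y":{"type":"number"},"z":{"type":"number"},"gripper":{"type":"number"}}}},"squeeze":{"type":"number"}},"required":["motion"]}

```bash
mkdir -p pics
cat > h.py <<'E'
import numpy as np, cv2
from rig import get_obs, read_camera
def cam(n):
    c=read_camera(n); K=np.array(c["camera_matrix"]); V=np.array(c["view"]); return c["img"],K,c["k1"],V
def ray(c,u,v):
    _,K,k1,V=c
    d=np.array([(u-K[0,2])/K[0,0],(v-K[1,2])/K[1,1]]); s=d.copy()
    for _ in range(20): s=d/(1+k1*(s@s))
    R=V[:3,:3]; return -R.T@V[:3,3], R.T@np.array([s[0],s[1],1])
def onz(c,u,v,z):
    o,d=ray(c,u,v); return o+d*(z-o[2])/d[2]
def tri(c1,p1,c2,p2):
    o,d=ray(c1,*p1); q,e=ray(c2,*p2)
    s=np.linalg.lstsq(np.c_[d,-e],q-o,rcond=None)[0]
    a,b=o+s[0]*d,q+s[1]*e; return (a+b)/2,np.linalg.norm(a-b)
def proj(c,P):
    _,K,k1,V=c; p=V[:3,:3]@np.array(P)+V[:3,3]; s=p[:2]/p[2]; s=s*(1+k1*(s@s)); return K[:2,:2]@s+K[:2,2]
E
python3 - <<'E'
from h import *
a=cam("scene");b=cam("top")
for n,c in(("scene",a),("top",b)):
    cv2.imwrite(f"pics/{n}0.png",cv2.resize(c[0],(800,600),interpolation=cv2.INTER_CUBIC))
    print(n,-c[3][:3,:3].T@c[3][:3,3],c[1][0,0],c[2])
print(get_obs())
E
```

```text
scene [0.8563024  0.49562096 1.05785231] 411.252424190875 0.033282162554576125
top [ 0.49927143 -0.04740195  1.08219196] 413.42257043836696 -0.04740568342598847
{'t': 0.1, 'joint_positions': array([ 1.15852736,  0.4179303 , -0.01032922,  1.61410317,  0.00469001,
        1.11071583, -0.05303194]), 'joint_velocities': array([-0.00017073, -0.00220342, -0.0013055 , -0.00082217,  0.00237879,
       -0.00138707,  0.00064714]), 'effort': array([ 3.60703940e-03, -8.65816784e+01,  6.81581497e-01, -4.35640919e+01,
        1.92993181e-02,  4.87710509e-03, -1.06670304e-04]), 'eef_pos': array([ 0.22635212, -0.58223382,  0.23071726]), 'eef_rot': array([ 9.82865707e-01,  1.84322222e-01, -1.37469042e-04, -5.49315691e-04]), 'force': array([0.64570613, 0.44560203, 0.36117678]), 'wrist_torque': array([ 0.0144321 ,  0.0287198 , -0.01220539]), 'finger_gap': 0.0856363604165999}
```

View pics/scene0.png

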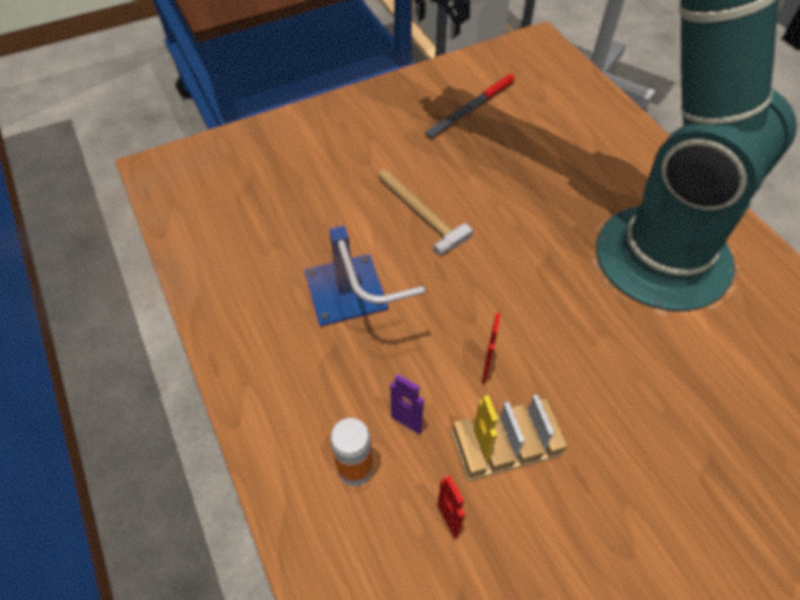

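View pics/top0.png

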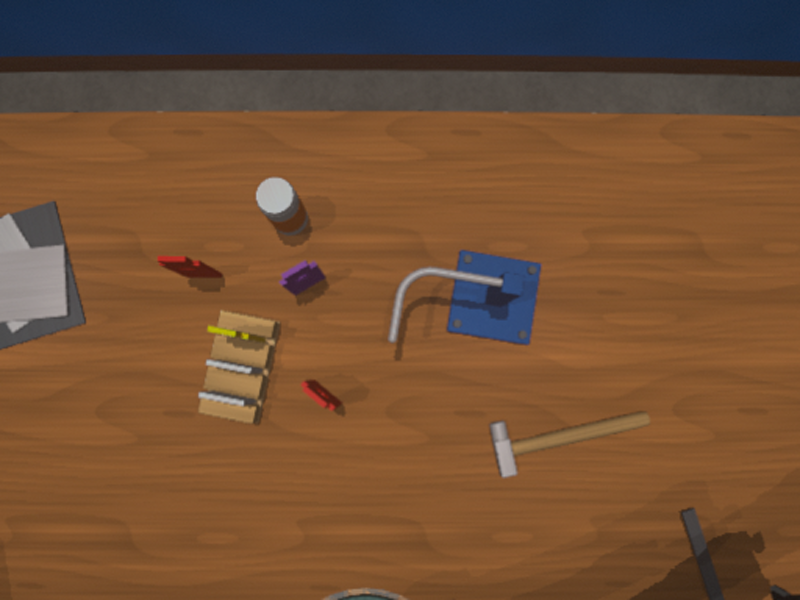

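The yellow plate stands in the rack at scene (486,425) and top (230,332). The look-alikes are red at top (190,267) and (320,395), and purple at top (302,278); the blanks are at top (230,367) and (220,398). The yellow one is the plate described. The bar's free end is at top (393,340) and its post at (510,285).

Run:
```python
from h import *
a=cam("scene");b=cam("top")
def mask(c,lo,hi,roi):
    h=cv2.cvtColor(c[0],cv2.COLOR_BGR2HSV); m=cv2.inRange(h,lo,hi); k=np.zeros_like(m); x0,y0,x1,y1=[int(r*.64) for r in roi]; k[y0:y1,x0:x1]=255; return m&k
# yellow
my=mask(b,(24,150,90),(36,255,255),(190,310,280,350))
ys=np.argwhere(my)[:,::-1].astype(float)
print("yellow top px",len(ys),ys.min(0),ys.max(0),ys.mean(0))
ms=mask(a,(24,150,90),(36,255,255),(460,380,520,470))
s=np.argwhere(ms)[:,::-1]; print("yellow scene",len(s),s.min(0),s.max(0))
# rack: wood light; blanks
# bar
mb=mask(b,(0,0,110),(180,70,255),(380,255,505,345))
P=np.argwhere(mb)[:,::-1].astype(float)
W=np.array([onz(b,u,v,.17)[:2] for u,v in P])
print("bar",len(P))
E1=P[P[:,1]>P[:,1].max()-3].mean(0)
A=W[P[:,1]>195];B=W[P[:,0]>282]
for n,q in(("free",A),("post",B)):
    c=q.mean(0); d=np.linalg.svd(q-c)[2][0]; t=(q-c)@d
    print(n,len(q),c,d,np.degrees(np.arctan2(d[1],d[0])),"ends",c+d*t.min(),c+d*t.max(),"sd w",((q-c)@[-d[1],d[0]]).std())
# blue base
mB=mask(b,(100,120,40),(130,255,255),(430,240,560,360))
cn=max(cv2.findContours(mB,0,2)[0],key=cv2.contourArea); r=cv2.minAreaRect(cn)
q=cv2.boxPoints(r); print("base",[onz(b,*p,.012)[:2].round(4) for p in q])
im=b[0]; o=[]
for c,(x0,y0,x1,y1) in((b,(190,300,290,435)),(a,(440,380,580,485))):
    x0,y0,x1,y1=[int(k*.64) for k in(x0,y0,x1,y1)]
    t=c[0][y0:y1,x0:x1]; o.append(cv2.resize(t,(int(t.shape[1]*560/t.shape[0]) if c is b else 390,560),interpolation=cv2.INTER_CUBIC)[:, :405])
cv2.imwrite("pics/crop1.png",np.hstack(o)); print(o[0].shape,o[1].shape)
```

```text
yellow top px 95 [133. 209.] [158. 216.] [144.64210526 212.2       ]
yellow scene 60 [310 254] [317 279]
bar 532
free 123 [ 0.56119653 -0.04781057] [-0.98627469  0.16511283] 170.4962111867864 ends [ 0.5856364  -0.05190206] [ 0.5357265  -0.04354661] sd w 0.003382372897752823
post 194 [ 0.62779511 -0.15753435] [0.16451423 0.98637471] 80.53098399076107 ends [ 0.62050033 -0.20127148] [ 0.63481251 -0.11546025] sd w 0.003238977886447863
base [array([ 0.5607, -0.1356]), array([ 0.6947, -0.1589]), array([ 0.6724, -0.294 ]), array([ 0.5385, -0.2689])]
(560, 405, 3) (560, 390, 3)
```

View pics/crop1.png

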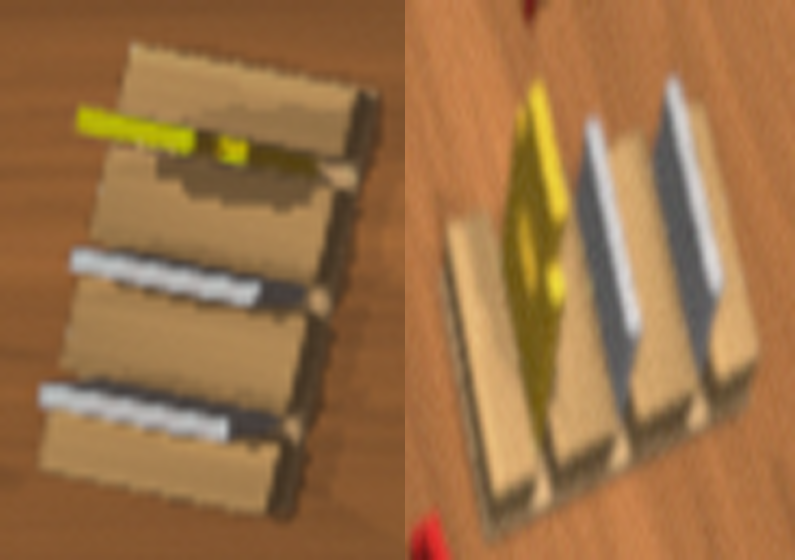

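The crop confirms yellow plate with a hole, tab top from crop (78,118) to (195,141), in the rack's end slot with the blanks in the other two. Next I'll get its position and the tool moves.

```bash
cat > g.py <<'E'
from h import *
from scipy.spatial.transform import Rotation as R
def to(target,th):
    o=get_obs(); r=R.from_quat(o["eef_rot"]); m=r.as_matrix()
    cur=np.degrees(np.arctan2(m[1,0],m[0,0])); 
    d=m.T@(np.array(target)-o["eef_pos"])
    print("t",o["t"],"pos",o["eef_pos"].round(4),"thx",cur.round(2),"tilt",m[:,2].round(4),"shift tool mm",(d*1000).round(1),"rz",np.radians(cur-th).round(3),"gap",o["finger_gap"].round(4),"F",o["force"].round(1))
E
python3 - <<'E'
from g import *
a=cam("scene");b=cam("top")
l,r=(133,210.1),(151,213.7)
L,Rr=onz(b,*l,.177),onz(b,*r,.177); print(L,Rr,np.linalg.norm(L-Rr))
for p,q in((l,(311.7,253.2)),(r,(316.8,268.7))): print(tri(b,p,a,q)); print(tri(b,p,a,(316.8,268.7)))
d=L-Rr; print("dir",np.degrees(np.arctan2(d[1],d[0])))
# blanks' direction
for p,q in(((72,258),(260,293)),((40,395),(228,430))):
    P=[onz(b,121+u/6.51,192+v/6.51,.097) for u,v in(p,q)]; d=P[0]-P[1]; print(P,np.linalg.norm(d),np.degrees(np.arctan2(d[1],d[0])))
c=(L+Rr)/2
to([c[0],c[1],.30],79)
E
```

```text
[0.55301466 0.2136846  0.177     ] [0.5451849  0.17395057 0.177     ] 0.04049813035480184
(array([0.5571073 , 0.19696359, 0.2196257 ]), np.float64(0.015842269686848365))
(array([0.55488778, 0.21486888, 0.16944452]), np.float64(0.0034534359402760484))
(array([0.54317678, 0.19306501, 0.11422382]), np.float64(0.01276190898975334))
(array([0.54317678, 0.19306501, 0.11422382]), np.float64(0.01276190898975334))
dir 78.85244696155857
[array([0.50660063, 0.23760338, 0.097     ]), array([0.49403385, 0.16865176, 0.097     ])] 0.07008744858995936 79.67092658677335
[array([0.45699525, 0.24798226, 0.097     ]), array([0.4445732 , 0.17929649, 0.097     ])] 0.06980002463186429 79.74867223119081Traceback (most recent call last):
  File "<stdin>", line 11, in <module>
  File "g.py", line 7, in to
    print("t",o["t"],"pos",o["eef_pos"].round(4),"thx",cur.round(2),"tilt",m[:,2].round(4),"shift tool mm",(d*1000).round(1),"rz",np.radians(cur-th).round(3),"gap",o["finger_gap"].round(4),"F",o["force"].round(1))
                                                                                                                                                                    ^^^^^^^^^^^^^^^^^^^^^
AttributeError: 'float' object has no attribute 'round'
```

```bash
sed -i 's/o\["finger_gap"\].round(4)/round(o["finger_gap"],4)/' g.py
```

Emit:
{"method": "arm_command", "body": {
  "motion": [
    {"x": 10,"y": -10,"z": -12},
    {"x": 20,"y": -21,"z": -12},
    {"x": 24,"y": -25,"z": -12},
    {"x": 24,"y": -25,"z": -12},
    {"x": 24,"y": -25,"z": -12},
    {"x": 24,"y": -25,"z": -9},
    {"x": 24,"y": -25},
    {"x": 24,"y": -25}
  ]
}}

```text
invalid input at $.motion[0]: expected keys rx, ry, rz, x, y, z, gripper
```

Emit:
{"method": "arm_command", "body": {
  "motion": [
    {"x": 24,"y": -25},
    {"x": 24,"y": -25},
    {"x": 24,"y": -25},
    {"x": 24,"y": -25},
    {"x": 24,"y": -25},
    {"x": 24,"y": -25},
    {"x": 24,"y": -25},
    {"x": 24,"y": -25}
  ]
}}

```text
invalid input at $.motion[0]: expected keys rx, ry, rz, x, y, z, gripper
```

Emit:
{"method": "arm_command", "body": {
  "motion": [
    {"x": 24,"y": -25},
    {"x": 24,"y": -25},
    {"x": 24,"y": -25},
    {"x": 24,"y": -25},
    {"x": 24,"y": -25},
    {"x": 24,"y": -25},
    {"x": 24,"y": -25},
    {"x": 24,"y": -25}
  ]
}}

```text
invalid input at $.motion[0]: expected keys rx, ry, rz, x, y, z, gripper
```

Emit:
{"method": "arm_command", "body": {
  "motion": [
    {"rz": -0.12},
    {"rz": -0.12},
    {"rz": -0.12},
    {"rz": -0.12},
    {"rz": -0.12},
    {"rz": -0.12},
    {"rz": -0.12},
    {"rz": -0.12}
  ]
}}

```text
invalid input at $.motion[0]: expected keys rx, ry, rz, x, y, z, gripper
```

```bash
python3 -c "
from g import *
to([.549,.194,.22],79.5)"
```

```text
t 0.3 pos [ 0.2264 -0.5824  0.231 ] thx 21.24 tilt [-2.e-04  4.e-04 -1.e+00] shift tool mm [ 582.  -606.8   11.3] rz -1.017 gap 0.0855 F [-0.4 -0.4  0.4]
```

All keys are needed in each row.

Emit:
{"method": "arm_command", "body": {
  "motion": [
    {"rx": 0,"ry": 0,"rz": 0,"x": 10,"y": -10,"z": -12,"gripper": 85},
    {"rx": 0,"ry": 0,"rz": 0,"x": 20,"y": -21,"z": -12,"gripper": 85},
    {"rx": 0,"ry": 0,"rz": 0,"x": 24,"y": -25,"z": -12,"gripper": 85},
    {"rx": 0,"ry": 0,"rz": 0,"x": 24,"y": -25,"z": -12,"gripper": 85},
    {"rx": 0,"ry": 0,"rz": 0,"x": 24,"y": -25,"z": -12,"gripper": 85},
    {"rx": 0,"ry": 0,"rz": 0,"x": 24,"y": -25,"z": -9,"gripper": 85},
    {"rx": 0,"ry": 0,"rz": 0,"x": 24,"y": -25,"z": 0,"gripper": 85},
    {"rx": 0,"ry": 0,"rz": 0,"x": 24,"y": -25,"z": 0,"gripper": 85}
  ]
}}

```text
t: 0.97
eef_pos: [0.3235, -0.3493, 0.3009]
eef_rot: [0.983, 0.184, 0.0, 0.001]
force: [0.7, -0.9, 0.3]
finger_gap: 0.085
```

Emit:
{"method": "arm_command", "body": {
  "motion": [
    {"rx": 0,"ry": 0,"rz": 0,"x": 24,"y": -25,"z": 0,"gripper": 85},
    {"rx": 0,"ry": 0,"rz": 0,"x": 24,"y": -25,"z": 0,"gripper": 85},
    {"rx": 0,"ry": 0,"rz": 0,"x": 24,"y": -25,"z": 0,"gripper": 85},
    {"rx": 0,"ry": 0,"rz": 0,"x": 24,"y": -25,"z": 0,"gripper": 85},
    {"rx": 0,"ry": 0,"rz": 0,"x": 24,"y": -25,"z": 0,"gripper": 85},
    {"rx": 0,"ry": 0,"rz": 0,"x": 24,"y": -25,"z": 0,"gripper": 85},
    {"rx": 0,"ry": 0,"rz": 0,"x": 24,"y": -25,"z": 0,"gripper": 85},
    {"rx": 0,"ry": 0,"rz": 0,"x": 24,"y": -25,"z": 0,"gripper": 85}
  ]
}}

```text
t: 1.63
eef_pos: [0.4298, -0.0931, 0.3005]
eef_rot: [0.983, 0.184, 0.0, 0.0]
force: [1.8, -0.1, -0.0]
finger_gap: 0.0851
```

Emit:
{"method": "arm_command", "body": {
  "motion": [
    {"rx": 0,"ry": 0,"rz": 0,"x": 24,"y": -25,"z": 0,"gripper": 85},
    {"rx": 0,"ry": 0,"rz": 0,"x": 24,"y": -25,"z": 0,"gripper": 85},
    {"rx": 0,"ry": 0,"rz": 0,"x": 24,"y": -25,"z": 0,"gripper": 85},
    {"rx": 0,"ry": 0,"rz": 0,"x": 24,"y": -25,"z": 0,"gripper": 85},
    {"rx": 0,"ry": 0,"rz": 0,"x": 24,"y": -25,"z": 0,"gripper": 85},
    {"rx": 0,"ry": 0,"rz": 0,"x": 24,"y": -25,"z": 0,"gripper": 85},
    {"rx": 0,"ry": 0,"rz": 0,"x": 24,"y": -25,"z": 0,"gripper": 85},
    {"rx": 0,"ry": 0,"rz": 0,"x": 24,"y": -25,"z": 0,"gripper": 85}
  ]
}}

```text
t: 2.3
eef_pos: [0.5365, 0.1627, 0.3003]
eef_rot: [0.983, 0.184, 0.0, 0.0]
force: [0.7, -1.1, 1.2]
finger_gap: 0.0847
```

Emit:
{"method": "arm_command", "body": {
  "motion": [
    {"rx": 0,"ry": 0,"rz": -0.12,"x": 0,"y": 0,"z": 0,"gripper": 85},
    {"rx": 0,"ry": 0,"rz": -0.12,"x": 0,"y": 0,"z": 0,"gripper": 85},
    {"rx": 0,"ry": 0,"rz": -0.12,"x": 0,"y": 0,"z": 0,"gripper": 85},
    {"rx": 0,"ry": 0,"rz": -0.12,"x": 0,"y": 0,"z": 0,"gripper": 85},
    {"rx": 0,"ry": 0,"rz": -0.12,"x": 0,"y": 0,"z": 0,"gripper": 85},
    {"rx": 0,"ry": 0,"rz": -0.12,"x": 0,"y": 0,"z": 0,"gripper": 85},
    {"rx": 0,"ry": 0,"rz": -0.12,"x": 0,"y": 0,"z": 0,"gripper": 85},
    {"rx": 0,"ry": 0,"rz": -0.12,"x": 0,"y": 0,"z": 0,"gripper": 85}
  ]
}}

```text
t: 2.97
eef_pos: [0.536, 0.1611, 0.3003]
eef_rot: [0.785, 0.62, -0.0, -0.0]
force: [0.4, -0.4, -0.5]
finger_gap: 0.085
```

```bash
python3 -c "
from g import *
to([.549,.194,.20],79.5)"
```

```text
t 2.9667 pos [0.536  0.1611 0.3003] thx 76.58 tilt [-1.e-04 -0.e+00 -1.e+00] shift tool mm [ 35.    5.  100.3] rz -0.051 gap 0.085 F [ 0.4 -0.4 -0.5]
```

Emit:
{"method": "arm_command", "body": {
  "motion": [
    {"rx": 0,"ry": 0,"rz": -0.05,"x": 12,"y": 2,"z": 0,"gripper": 60},
    {"rx": 0,"ry": 0,"rz": 0,"x": 14,"y": 3,"z": 5,"gripper": 60},
    {"rx": 0,"ry": 0,"rz": 0,"x": 9,"y": 0,"z": 15,"gripper": 60},
    {"rx": 0,"ry": 0,"rz": 0,"x": 0,"y": 0,"z": 25,"gripper": 60},
    {"rx": 0,"ry": 0,"rz": 0,"x": 0,"y": 0,"z": 25,"gripper": 60},
    {"rx": 0,"ry": 0,"rz": 0,"x": 0,"y": 0,"z": 15,"gripper": 60},
    {"rx": 0,"ry": 0,"rz": 0,"x": 0,"y": 0,"z": 5,"gripper": 60},
    {"rx": 0,"ry": 0,"rz": 0,"x": 0,"y": 0,"z": 0,"gripper": 60}
  ]
}}

```text
t: 3.63
eef_pos: [0.5478, 0.1947, 0.2094]
eef_rot: [0.771, 0.637, -0.001, -0.001]
force: [-0.1, 0.2, 1.0]
finger_gap: 0.0595
```

Run:
```python
from g import *
to([.549,.194,.147],79.5)
a=cam("scene");b=cam("top"); o=[]
for c in (a,b):
    p=proj(c,[.549,.194,.18]).round().astype(int); x=max(p[0]-40,0); t=c[0][p[1]-60:p[1]+50,x:x+80]; o.append(cv2.resize(t,(400,550),interpolation=cv2.INTER_CUBIC))
cv2.imwrite("pics/grasp1.png",np.hstack(o))
```

```text
t 3.6333 pos [0.5478 0.1947 0.2094] thx 79.09 tilt [-1.8e-03 -1.0e-04 -1.0e+00] shift tool mm [-0.4  1.4 62.4] rz -0.007 gap 0.0595 F [-0.1  0.2  1. ]
```

View pics/grasp1.png

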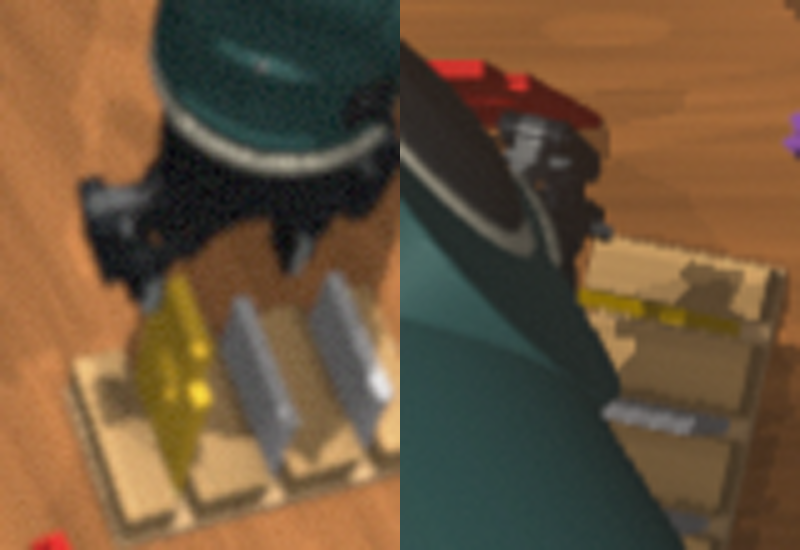

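The fingers straddle the yellow tab (in the left view at (90,200) and (295,250), tab between at (180,300)), clear of the red look-alike and the blanks. Going down to grasp.

Emit:
{"method": "arm_command", "body": {
  "motion": [
    {"rx": 0,"ry": 0,"rz": 0,"x": 0,"y": 1,"z": 10,"gripper": 60},
    {"rx": 0,"ry": 0,"rz": 0,"x": 0,"y": 0,"z": 15,"gripper": 60},
    {"rx": 0,"ry": 0,"rz": 0,"x": 0,"y": 0,"z": 15,"gripper": 60},
    {"rx": 0,"ry": 0,"rz": 0,"x": 0,"y": 0,"z": 14,"gripper": 60},
    {"rx": 0,"ry": 0,"rz": 0,"x": 0,"y": 0,"z": 8,"gripper": 50},
    {"rx": 0,"ry": 0,"rz": 0,"x": 0,"y": 0,"z": 0,"gripper": 40},
    {"rx": 0,"ry": 0,"rz": 0,"x": 0,"y": 0,"z": 0,"gripper": 30},
    {"rx": 0,"ry": 0,"rz": 0,"x": 0,"y": 0,"z": 0,"gripper": 20}
  ],
  "squeeze": 40
}}

```text
t: 4.4
eef_pos: [0.5495, 0.1945, 0.1491]
eef_rot: [0.771, 0.637, 0.0, 0.0]
force: [0.9, -0.5, 0.4]
finger_gap: 0.0206
```

Emit:
{"method": "arm_command", "body": {
  "motion": [
    {"rx": 0,"ry": 0,"rz": 0,"x": 0,"y": 0,"z": 0,"gripper": 14},
    {"rx": 0,"ry": 0,"rz": 0,"x": 0,"y": 0,"z": 0,"gripper": 10},
    {"rx": 0,"ry": 0,"rz": 0,"x": 0,"y": 0,"z": 0,"gripper": 4},
    {"rx": 0,"ry": 0,"rz": 0,"x": 0,"y": 0,"z": 0,"gripper": 0},
    {"rx": 0,"ry": 0,"rz": 0,"x": 0,"y": 0,"z": 0,"gripper": 0},
    {"rx": 0,"ry": 0,"rz": 0,"x": 0,"y": 0,"z": 0,"gripper": 0}
  ],
  "squeeze": 40
}}

```text
t: 4.9
eef_pos: [0.55, 0.1942, 0.149]
eef_rot: [0.771, 0.637, 0.001, 0.001]
force: [5.8, -0.5, 4.9]
finger_gap: 0.0073
```

```bash
python3 -c "
from g import *
to([.549,.194,.147],79.5)"
```

```text
t 4.9 pos [0.55   0.1942 0.149 ] thx 79.09 tilt [ 2.1e-03  4.0e-04 -1.0e+00] shift tool mm [-0.4 -1.   2. ] rz -0.007 gap 0.0073 F [ 5.8 -0.5  4.9]
```

Emit:
{"method": "arm_command", "body": {
  "motion": [
    {"rx": 0,"ry": 0,"rz": 0,"x": 0,"y": -0.5,"z": -4,"gripper": 0},
    {"rx": 0,"ry": 0,"rz": 0,"x": 0,"y": -0.5,"z": -8,"gripper": 0},
    {"rx": 0,"ry": 0,"rz": 0,"x": 0,"y": 0,"z": -12,"gripper": 0},
    {"rx": 0,"ry": 0,"rz": 0,"x": 0,"y": 0,"z": -16,"gripper": 0},
    {"rx": 0,"ry": 0,"rz": 0,"x": 0,"y": 0,"z": -30,"gripper": 0},
    {"rx": 0,"ry": 0,"rz": 0,"x": 0,"y": 0,"z": -35,"gripper": 0},
    {"rx": 0,"ry": 0,"rz": 0,"x": 0,"y": 0,"z": -35,"gripper": 0},
    {"rx": 0,"ry": 0,"rz": 0,"x": 0,"y": 0,"z": -35,"gripper": 0}
  ],
  "squeeze": 60
}}

```text
t: 5.57
eef_pos: [0.5472, 0.1944, 0.3246]
eef_rot: [0.771, 0.637, -0.001, -0.0]
force: [0.4, 0.4, -1.8]
finger_gap: 0.0069
```

Run:
```python
from g import *
Y=np.radians(-9.48); X=np.array([np.cos(Y),np.sin(Y)]); YY=np.array([-np.sin(Y),np.cos(Y)]); O=np.array([.617,-.2145])
S=O-.140*X+.155*YY; print("start",S,"end",O-.105*X+.155*YY)
to([*S,.33],80.5)
a=cam("scene"); p=proj(a,[.549,.194,.24]).round().astype(int); cv2.imwrite("pics/lift.png",cv2.resize(a[0][p[1]-70:p[1]+100,p[0]-90:p[0]+90],(600,566),interpolation=cv2.INTER_CUBIC))
```

```text
start [ 0.50444097 -0.03855835] end [ 0.53896298 -0.04432296]
t 5.5667 pos [0.5472 0.1944 0.3246] thx 79.15 tilt [-1.6e-03 -1.0e-04 -1.0e+00] shift tool mm [-236.9    1.9   -5.3] rz -0.024 gap 0.0069 F [ 0.4  0.4 -1.8]
```

View pics/lift.png

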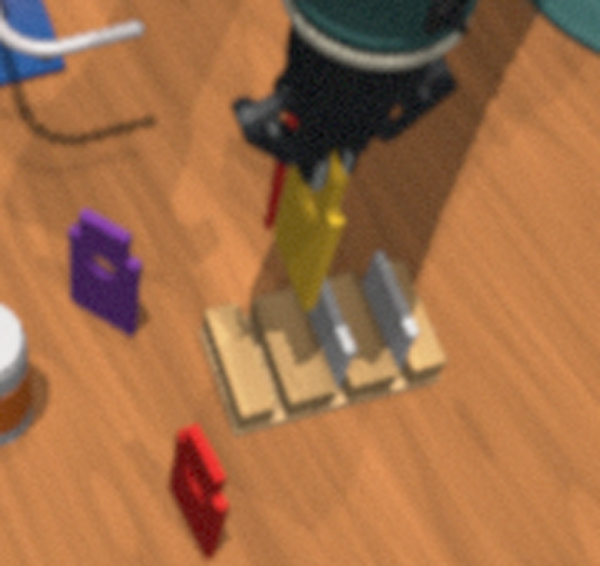

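The plate hangs upright in the jaws at (310,230), clear of the rack; both blanks are still in place. Now to the bar's end.

Emit:
{"method": "arm_command", "body": {
  "motion": [
    {"rx": 0,"ry": 0,"rz": 0,"x": -12,"y": 0,"z": -5,"gripper": 0},
    {"rx": 0,"ry": 0,"rz": 0,"x": -25,"y": 0,"z": 0,"gripper": 0},
    {"rx": 0,"ry": 0,"rz": 0,"x": -35,"y": 0,"z": 0,"gripper": 0},
    {"rx": 0,"ry": 0,"rz": 0,"x": -35,"y": 0,"z": 0,"gripper": 0},
    {"rx": 0,"ry": 0,"rz": 0,"x": -35,"y": 0,"z": 0,"gripper": 0},
    {"rx": 0,"ry": 0,"rz": 0,"x": -35,"y": 0,"z": 0,"gripper": 0},
    {"rx": 0,"ry": 0,"rz": -0.024,"x": -35,"y": 2,"z": 0,"gripper": 0},
    {"rx": 0,"ry": 0,"rz": 0,"x": -25,"y": 0,"z": 0,"gripper": 0}
  ]
}}

```text
t: 6.28
eef_pos: [0.5048, -0.0418, 0.3278]
eef_rot: [0.763, 0.646, -0.001, -0.0]
force: [1.2, -0.1, -1.3]
finger_gap: 0.007
```

Emit:
{"method": "arm_command", "body": {
  "motion": [
    {"rx": 0,"ry": 0,"rz": 0,"x": 0,"y": 0,"z": 5,"gripper": 0},
    {"rx": 0,"ry": 0,"rz": 0,"x": 0,"y": 0,"z": 20,"gripper": 0},
    {"rx": 0,"ry": 0,"rz": 0,"x": 0,"y": 0,"z": 30,"gripper": 0},
    {"rx": 0,"ry": 0,"rz": 0,"x": 0,"y": 0,"z": 30,"gripper": 0},
    {"rx": 0,"ry": 0,"rz": 0,"x": 0,"y": 0,"z": 25,"gripper": 0},
    {"rx": 0,"ry": 0,"rz": 0,"x": 0,"y": 0,"z": 12,"gripper": 0},
    {"rx": 0,"ry": 0,"rz": 0,"x": 0,"y": 0,"z": 0,"gripper": 0},
    {"rx": 0,"ry": 0,"rz": 0,"x": 0,"y": 0,"z": 0,"gripper": 0}
  ]
}}

```text
t: 6.95
eef_pos: [0.506, -0.0385, 0.2067]
eef_rot: [0.763, 0.646, -0.0, -0.0]
force: [0.1, -0.5, -1.9]
finger_gap: 0.007
```

Run:
```python
from g import *
to([.5044,-.0386,.207],80.5)
a=cam("scene");b=cam("top");o=[]
for c in (a,b):
    p=proj(c,[.52,-.05,.17]).round().astype(int); print(p, proj(c,[.5044,-.0386,.17]),proj(c,[.539,-.0443,.17])); t=c[0][p[1]-50:p[1]+50,p[0]-36:p[0]+36]; o.append(cv2.resize(t,(400,556),interpolation=cv2.INTER_CUBIC))
cv2.imwrite("pics/bar1.png",np.hstack(o))
```

```text
t 6.95 pos [ 0.506  -0.0385  0.2067] thx 80.51 tilt [-6.e-04  5.e-04 -1.e+00] shift tool mm [-0.4 -1.5 -0.3] rz 0.0 gap 0.007 F [ 0.1 -0.5 -1.9]
[276 180] [283.70187907 180.95612212] [271.13989079 184.19102372]
[253 225] [248.13646843 232.49830985] [250.74992132 216.75056062]
```

View pics/bar1.png

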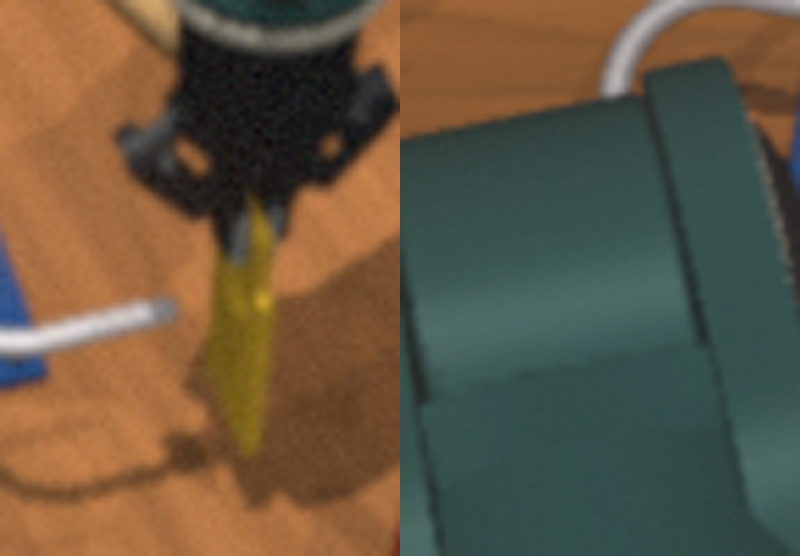

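Plate is edge-on just right of the bar's end; the bar tip is at crop (172,310), scene px (271,186), about 1.5 px from prediction. I'll check the bar height and the plate's lateral centring numerically before threading.

Run:
```python
from g import *
Y=np.radians(-9.48); X=np.array([np.cos(Y),np.sin(Y),0]); YY=np.array([-np.sin(Y),np.cos(Y),0]); O=np.array([.617,-.2145,0])
a=cam("scene"); h=cv2.cvtColor(a[0],cv2.COLOR_BGR2HSV)
m=cv2.inRange(h,(0,0,110),(180,70,255)); 
for s in(-.095,-.085,-.075,-.06):
    p=proj(a,O+s*X+.155*YY+[0,0,.17]); c=int(round(p[0])); r=[v for v in range(int(p[1])-8,int(p[1])+9) if m[v,c]]
    p2=proj(a,O+s*X+.155*YY+[0,0,.18])
    print(s,p.round(1),"rows",r[:1],r[-1:],np.mean(r),"10mm up dv",p2[1]-p[1])
# plate outline in scene: predicted corners for TCP
o=get_obs(); T=o["eef_pos"]; M=R.from_quat(o["eef_rot"]).as_matrix()
my=cv2.inRange(h,(22,110,50),(38,255,255)); ys=np.argwhere(my[120:230,255:310])[:,::-1]+[255,120]
print("yellow bbox",ys.min(0),ys.max(0),"lowest",ys[ys[:,1]>=ys[:,1].max()-1].mean(0))
for w in(-.03,.03):
    for t in(-.004,.004): print("foot",w,t,proj(a,T+M@np.array([w,t,.137])).round(1))
for z in(.007,): print("shoulder",[proj(a,T+M@np.array([w,t,z])).round(1) for w in(-.03,.03) for t in(-.004,.004)])
# column extents at several rows
for v in range(175,212,4):
    q=ys[ys[:,1]==v][:,0]; print(v,q.min() if len(q) else 0,q.max() if len(q) else 0,end=" | ")
```

```text
-0.095 [267.5 185.1] rows [184] [187] 185.5 10mm up dv -2.196895290528772
-0.085 [263.9 186. ] rows [184] [188] 186.0 10mm up dv -2.1927028444908956
-0.075 [260.3 187. ] rows [186] [189] 187.5 10mm up dv -2.188493904319756
-0.06 [254.8 188.3] rows [187] [191] 189.0 10mm up dv -2.1821487211777537
yellow bbox [278 166] [288 209] lowest [283.5 208.5]
foot -0.03 -0.004 [278.8 192.8]
foot -0.03 0.004 [276.2 193.5]
foot 0.03 -0.004 [285.8 209.7]
foot 0.03 0.004 [283.1 210.4]
shoulder [array([281.2, 165.2]), array([278.4, 165.9]), array([289., 183.]), array([286. , 183.7])]
175 284 286 | 179 279 284 | 183 279 287 | 187 279 287 | 191 278 286 | 195 278 286 | 199 280 285 | 203 281 285 | 207 283 284 | 211 0 0 |
```

Emit:
{"method": "arm_command", "body": {
  "motion": [
    {"rx": 0,"ry": 0,"rz": 0,"x": 0,"y": 4,"z": 0,"gripper": 0},
    {"rx": 0,"ry": 0,"rz": 0,"x": 0,"y": 8,"z": 0,"gripper": 0},
    {"rx": 0,"ry": 0,"rz": 0,"x": 0,"y": 8,"z": 0,"gripper": 0},
    {"rx": 0,"ry": 0,"rz": 0,"x": 0,"y": 8,"z": 0,"gripper": 0},
    {"rx": 0,"ry": 0,"rz": 0,"x": 0,"y": 8,"z": 0,"gripper": 0},
    {"rx": 0,"ry": 0,"rz": 0,"x": 0,"y": 8,"z": 0,"gripper": 0},
    {"rx": 0,"ry": 0,"rz": 0,"x": 0,"y": 4,"z": 0,"gripper": 0},
    {"rx": 0,"ry": 0,"rz": 0,"x": 0,"y": 0,"z": 0,"gripper": 0}
  ]
}}

```text
t: 7.77
eef_pos: [0.554, -0.0468, 0.206]
eef_rot: [0.763, 0.646, 0.0, -0.0]
force: [-1.0, 0.5, -1.9]
finger_gap: 0.0071
```

```bash
cat > s.py <<'E'
from g import *
Y=np.radians(-9.48); X=np.array([np.cos(Y),np.sin(Y),0]); YY=np.array([-np.sin(Y),np.cos(Y),0]); O=np.array([.617,-.2145,0])
def st(goal,th):
    q=get_obs()["eef_pos"]-O; print("stand-frame TCP",(np.array([q@X,q@YY,q[2]])*1000).round(1)); to(O+goal[0]*X+goal[1]*YY+[0,0,goal[2]],th)
E
python3 - <<'E'
from s import *
st([-.045,.155,.207],80.5)
a=cam("scene"); p=proj(a,[.54,-.05,.17]).round().astype(int)
cv2.imwrite("pics/bar2.png",cv2.resize(a[0][p[1]-45:p[1]+45,p[0]-50:p[0]+50],(600,540),interpolation=cv2.INTER_CUBIC))
E
```

```text
stand-frame TCP [-89.7 155.1 206. ]
t 7.7667 pos [ 0.554  -0.0468  0.206 ] thx 80.48 tilt [-2.e-04  7.e-04 -1.e+00] shift tool mm [-0.  44.7 -1. ] rz -0.0 gap 0.0071 F [-1.   0.5 -1.9]
```

View pics/bar2.png

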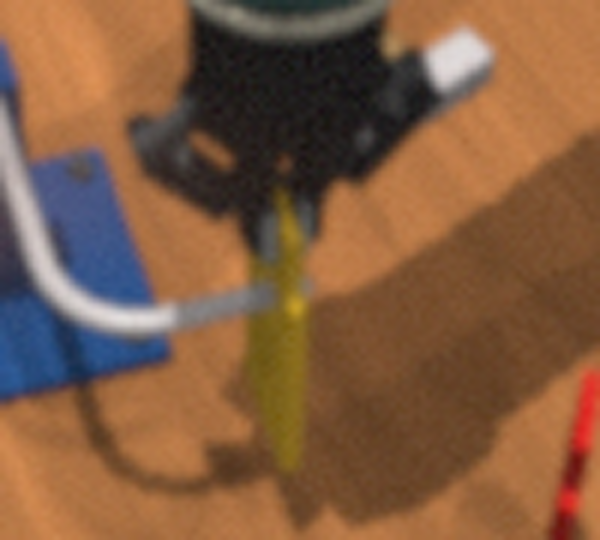

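The bar now passes through the hole: its tip shows at (310,285) on the near side, and the force is nil. On to the bend.

Emit:
{"method": "arm_command", "body": {
  "motion": [
    {"rx": 0,"ry": 0,"rz": 0,"x": 0,"y": 4,"z": -1,"gripper": 0},
    {"rx": 0,"ry": 0,"rz": 0,"x": 0,"y": 7,"z": 0,"gripper": 0},
    {"rx": 0,"ry": 0,"rz": 0,"x": 0,"y": 7,"z": 0,"gripper": 0},
    {"rx": 0,"ry": 0,"rz": 0,"x": 0,"y": 7,"z": 0,"gripper": 0},
    {"rx": 0,"ry": 0,"rz": 0,"x": 0,"y": 7,"z": 0,"gripper": 0},
    {"rx": 0,"ry": 0,"rz": 0,"x": 0,"y": 7,"z": 0,"gripper": 0},
    {"rx": 0,"ry": 0,"rz": 0,"x": 0,"y": 4,"z": 0,"gripper": 0},
    {"rx": 0,"ry": 0,"rz": 0,"x": 0,"y": 2,"z": 0,"gripper": 0}
  ]
}}

```text
t: 8.48
eef_pos: [0.5982, -0.0542, 0.2071]
eef_rot: [0.763, 0.646, 0.0, -0.0]
force: [-0.4, 0.2, -1.3]
finger_gap: 0.0072
```

Emit:
{"method": "arm_command", "body": {
  "motion": [
    {"rx": 0,"ry": 0,"rz": 0.0654,"x": -0.1,"y": 2.95,"z": 0,"gripper": 0},
    {"rx": 0,"ry": 0,"rz": 0.0654,"x": -0.1,"y": 2.95,"z": 0,"gripper": 0},
    {"rx": 0,"ry": 0,"rz": 0.0654,"x": -0.1,"y": 2.95,"z": 0,"gripper": 0},
    {"rx": 0,"ry": 0,"rz": 0.0654,"x": -0.1,"y": 2.95,"z": 0,"gripper": 0},
    {"rx": 0,"ry": 0,"rz": 0.0654,"x": -0.1,"y": 2.95,"z": 0,"gripper": 0},
    {"rx": 0,"ry": 0,"rz": 0.0654,"x": -0.1,"y": 2.95,"z": 0,"gripper": 0},
    {"rx": 0,"ry": 0,"rz": 0.0654,"x": -0.1,"y": 2.95,"z": 0,"gripper": 0},
    {"rx": 0,"ry": 0,"rz": 0.0654,"x": -0.1,"y": 2.95,"z": 0,"gripper": 0}
  ]
}}

```text
t: 9.15
eef_pos: [0.6189, -0.0639, 0.2073]
eef_rot: [0.905, 0.425, -0.0, -0.0]
force: [0.6, -0.2, -1.3]
finger_gap: 0.0068
```

Run:
```python
from s import *
f=np.radians(30); st([-.045+.045*np.sin(f),.110+.045*np.cos(f),.207],50.5)
```

```text
stand-frame TCP [-22.9 148.9 207.3]
t 9.15 pos [ 0.6189 -0.0639  0.2073] thx 50.34 tilt [-2.e-04  1.e-04 -1.e+00] shift tool mm [0.3 0.3 0.3] rz -0.003 gap 0.0068 F [ 0.6 -0.2 -1.3]
```

Spot on and force-free; continuing.

Emit:
{"method": "arm_command", "body": {
  "motion": [
    {"rx": 0,"ry": 0,"rz": 0.0654,"x": -0.1,"y": 2.95,"z": 0,"gripper": 0},
    {"rx": 0,"ry": 0,"rz": 0.0654,"x": -0.1,"y": 2.95,"z": 0,"gripper": 0},
    {"rx": 0,"ry": 0,"rz": 0.0654,"x": -0.1,"y": 2.95,"z": 0,"gripper": 0},
    {"rx": 0,"ry": 0,"rz": 0.0654,"x": -0.1,"y": 2.95,"z": 0,"gripper": 0},
    {"rx": 0,"ry": 0,"rz": 0.0654,"x": -0.1,"y": 2.95,"z": 0,"gripper": 0},
    {"rx": 0,"ry": 0,"rz": 0.0654,"x": -0.1,"y": 2.95,"z": 0,"gripper": 0},
    {"rx": 0,"ry": 0,"rz": 0.0654,"x": -0.1,"y": 2.95,"z": 0,"gripper": 0},
    {"rx": 0,"ry": 0,"rz": 0.0654,"x": -0.1,"y": 2.95,"z": 0,"gripper": 0}
  ]
}}

```text
t: 9.82
eef_pos: [0.6324, -0.0829, 0.2072]
eef_rot: [0.984, 0.177, -0.0, -0.0]
force: [0.5, 0.0, -2.0]
finger_gap: 0.0069
```

Emit:
{"method": "arm_command", "body": {
  "motion": [
    {"rx": 0,"ry": 0,"rz": 0.0654,"x": -0.1,"y": 2.95,"z": 0,"gripper": 0},
    {"rx": 0,"ry": 0,"rz": 0.0654,"x": -0.1,"y": 2.95,"z": 0,"gripper": 0},
    {"rx": 0,"ry": 0,"rz": 0.0654,"x": -0.1,"y": 2.95,"z": 0,"gripper": 0},
    {"rx": 0,"ry": 0,"rz": 0.0654,"x": -0.1,"y": 2.95,"z": 0,"gripper": 0},
    {"rx": 0,"ry": 0,"rz": 0.0654,"x": -0.1,"y": 2.95,"z": 0,"gripper": 0},
    {"rx": 0,"ry": 0,"rz": 0.0654,"x": -0.1,"y": 2.95,"z": 0,"gripper": 0},
    {"rx": 0,"ry": 0,"rz": 0.0654,"x": -0.1,"y": 2.95,"z": 0,"gripper": 0},
    {"rx": 0,"ry": 0,"rz": 0.0654,"x": -0.1,"y": 2.95,"z": 0,"gripper": 0}
  ]
}}

```text
t: 10.48
eef_pos: [0.6346, -0.1061, 0.2072]
eef_rot: [0.996, -0.084, -0.0, -0.0]
force: [-0.5, -0.8, -1.6]
finger_gap: 0.0073
```

Run:
```python
from s import *
st([0,.022,.207],-9.5)
a=cam("scene"); p=proj(a,[.62,-.12,.17]).round().astype(int)
cv2.imwrite("pics/bar3.png",cv2.resize(a[0][p[1]-45:p[1]+45,p[0]-50:p[0]+50],(600,540),interpolation=cv2.INTER_CUBIC))
```

```text
stand-frame TCP [ -0.5 109.8 207.2]
t 10.4833 pos [ 0.6346 -0.1061  0.2072] thx -9.61 tilt [-3.e-04  2.e-04 -1.e+00] shift tool mm [ 0.7 87.8  0.2] rz -0.002 gap 0.0073 F [-0.5 -0.8 -1.6]
```

View pics/bar3.png

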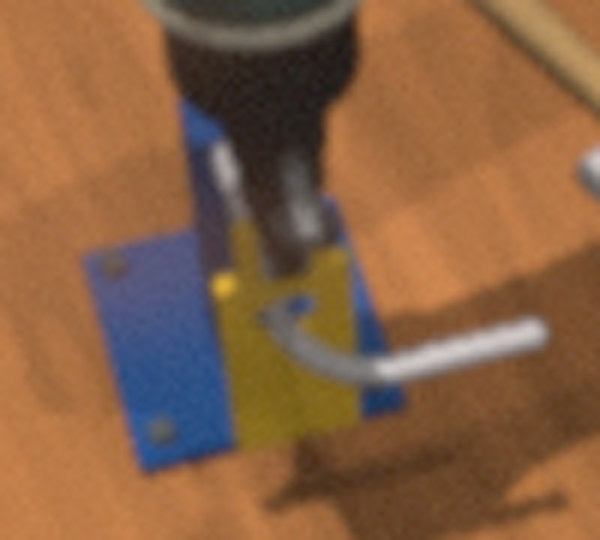

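The plate is past the bend with the bar through its hole at (285,310), still without force. Sliding toward the post.

Emit:
{"method": "arm_command", "body": {
  "motion": [
    {"rx": 0,"ry": 0,"rz": 0,"x": 0.7,"y": 5,"z": 0,"gripper": 0},
    {"rx": 0,"ry": 0,"rz": 0,"x": 0,"y": 11,"z": 0,"gripper": 0},
    {"rx": 0,"ry": 0,"rz": 0,"x": 0,"y": 13,"z": 0,"gripper": 0},
    {"rx": 0,"ry": 0,"rz": 0,"x": 0,"y": 13,"z": 0,"gripper": 0},
    {"rx": 0,"ry": 0,"rz": 0,"x": 0,"y": 13,"z": 0,"gripper": 0},
    {"rx": 0,"ry": 0,"rz": 0,"x": 0,"y": 13,"z": 0,"gripper": 0},
    {"rx": 0,"ry": 0,"rz": 0,"x": 0,"y": 10,"z": 0,"gripper": 0},
    {"rx": 0,"ry": 0,"rz": 0,"x": 0,"y": 4,"z": 0,"gripper": 0}
  ]
}}

```text
t: 11.2
eef_pos: [0.6213, -0.1897, 0.2072]
eef_rot: [0.997, -0.083, -0.0, 0.0]
force: [0.2, 0.2, -1.0]
finger_gap: 0.0068
```

Emit:
{"method": "arm_command", "body": {
  "motion": [
    {"rx": 0,"ry": 0,"rz": 0,"x": 0,"y": 1,"z": 0,"gripper": 0},
    {"rx": 0,"ry": 0,"rz": 0,"x": 0,"y": 1,"z": 2,"gripper": 0},
    {"rx": 0,"ry": 0,"rz": 0,"x": 0,"y": 0,"z": 2,"gripper": 0},
    {"rx": 0,"ry": 0,"rz": 0,"x": 0,"y": 0,"z": 2,"gripper": 0},
    {"rx": 0,"ry": 0,"rz": 0,"x": 0,"y": 0,"z": 0,"gripper": 0}
  ]
}}

```text
t: 11.62
eef_pos: [0.6215, -0.1884, 0.2007]
eef_rot: [0.997, -0.082, -0.0, -0.0]
force: [0.4, -0.6, -2.2]
finger_gap: 0.0071
```

Run:
```python
from s import *
st([0,.019,.198],-9.5)
```

```text
stand-frame TCP [1.000e-01 2.650e+01 2.007e+02]
t 11.6167 pos [ 0.6215 -0.1884  0.2007] thx -9.39 tilt [-7.e-04  4.e-04 -1.e+00] shift tool mm [-0.1  7.5  2.7] rz 0.002 gap 0.0071 F [ 0.4 -0.6 -2.2]
```

Emit:
{"method": "arm_command", "body": {
  "motion": [
    {"rx": 0,"ry": 0,"rz": 0,"x": 0,"y": 1,"z": 0,"gripper": 0},
    {"rx": 0,"ry": 0,"rz": 0,"x": 0,"y": 1,"z": 0,"gripper": 0},
    {"rx": 0,"ry": 0,"rz": 0,"x": 0,"y": 1,"z": 0,"gripper": 0},
    {"rx": 0,"ry": 0,"rz": 0,"x": 0,"y": 1,"z": 0,"gripper": 0},
    {"rx": 0,"ry": 0,"rz": 0,"x": 0,"y": 0,"z": 0,"gripper": 0}
  ]
}}

```text
t: 12.03
eef_pos: [0.6208, -0.1934, 0.2013]
eef_rot: [0.997, -0.082, 0.0, 0.0]
force: [-0.1, 0.6, -2.3]
finger_gap: 0.0066
```

Emit:
{"method": "arm_command", "body": {
  "motion": [
    {"rx": 0,"ry": 0,"rz": 0,"x": 0,"y": 1,"z": 0,"gripper": 0},
    {"rx": 0,"ry": 0,"rz": 0,"x": 0,"y": 0,"z": 0,"gripper": 0}
  ]
}}

```text
t: 12.2
eef_pos: [0.6207, -0.1943, 0.2013]
eef_rot: [0.997, -0.082, -0.0, 0.0]
force: [0.5, -0.7, -1.8]
finger_gap: 0.0068
```

Emit:
{"method": "arm_command", "body": {
  "motion": [
    {"rx": 0,"ry": 0,"rz": 0,"x": 0,"y": 1,"z": 0,"gripper": 0},
    {"rx": 0,"ry": 0,"rz": 0,"x": 0,"y": 0,"z": 0,"gripper": 0}
  ]
}}

```text
t: 12.37
eef_pos: [0.6205, -0.1952, 0.2013]
eef_rot: [0.997, -0.082, 0.0, 0.0]
force: [0.2, -0.6, -1.1]
finger_gap: 0.0069
```

Run:
```python
from s import *
st([0,.019,.198],-9.5)
```

```text
stand-frame TCP [  0.3  19.6 201.3]
t 12.3667 pos [ 0.6205 -0.1952  0.2013] thx -9.45 tilt [ 0. -0. -1.] shift tool mm [-0.3  0.6  3.3] rz 0.001 gap 0.0069 F [ 0.2 -0.6 -1.1]
```

No contact yet; creep on in small steps.

Emit:
{"method": "arm_command", "body": {
  "motion": [
    {"rx": 0,"ry": 0,"rz": 0,"x": 0,"y": 0.7,"z": 0,"gripper": 0},
    {"rx": 0,"ry": 0,"rz": 0,"x": 0,"y": 0,"z": 0,"gripper": 0}
  ]
}}

```text
t: 12.53
eef_pos: [0.6204, -0.1958, 0.2013]
eef_rot: [0.997, -0.082, -0.0, -0.0]
force: [-0.3, -0.2, -2.6]
finger_gap: 0.0069
```

Emit:
{"method": "arm_command", "body": {
  "motion": [
    {"rx": 0,"ry": 0,"rz": 0,"x": 0,"y": 0.7,"z": 0,"gripper": 0},
    {"rx": 0,"ry": 0,"rz": 0,"x": 0,"y": 0,"z": 0,"gripper": 0}
  ]
}}

```text
t: 12.7
eef_pos: [0.6204, -0.1963, 0.2013]
eef_rot: [0.997, -0.082, 0.0, -0.0]
force: [-0.0, 1.0, -1.0]
finger_gap: 0.0072
```

Emit:
{"method": "arm_command", "body": {
  "motion": [
    {"rx": 0,"ry": 0,"rz": 0,"x": 0,"y": 0.7,"z": 0,"gripper": 0},
    {"rx": 0,"ry": 0,"rz": 0,"x": 0,"y": 0,"z": 0,"gripper": 0}
  ]
}}

```text
t: 12.87
eef_pos: [0.6203, -0.1966, 0.2013]
eef_rot: [0.997, -0.082, 0.0, -0.0]
force: [0.9, 2.7, -0.7]
finger_gap: 0.0067
```

Emit:
{"method": "arm_command", "body": {
  "motion": [
    {"rx": 0,"ry": 0,"rz": 0,"x": 0,"y": 0.5,"z": 0,"gripper": 0},
    {"rx": 0,"ry": 0,"rz": 0,"x": 0,"y": 0,"z": 0,"gripper": 0}
  ]
}}

```text
t: 13.03
eef_pos: [0.6203, -0.1968, 0.2013]
eef_rot: [0.997, -0.082, 0.0, -0.0]
force: [0.3, 5.3, -0.6]
finger_gap: 0.007
```

Contact with the post felt (about 5 N). Back off slightly, then lower until the bar carries the plate.

Emit:
{"method": "arm_command", "body": {
  "motion": [
    {"rx": 0,"ry": 0,"rz": 0,"x": 0,"y": -0.9,"z": 0,"gripper": 0},
    {"rx": 0,"ry": 0,"rz": 0,"x": 0,"y": 0,"z": 1,"gripper": 0},
    {"rx": 0,"ry": 0,"rz": 0,"x": 0,"y": 0,"z": 1,"gripper": 0},
    {"rx": 0,"ry": 0,"rz": 0,"x": 0,"y": 0,"z": 0,"gripper": 0}
  ]
}}

```text
t: 13.37
eef_pos: [0.6203, -0.1967, 0.199]
eef_rot: [0.997, -0.082, -0.0, -0.0]
force: [0.8, 3.4, -2.5]
finger_gap: 0.0067
```

Emit:
{"method": "arm_command", "body": {
  "motion": [
    {"rx": 0,"ry": 0,"rz": 0,"x": 0,"y": 0,"z": 0.7,"gripper": 0},
    {"rx": 0,"ry": 0,"rz": 0,"x": 0,"y": 0,"z": 0,"gripper": 0}
  ]
}}

```text
t: 13.53
eef_pos: [0.6203, -0.1967, 0.1984]
eef_rot: [0.997, -0.082, -0.0, -0.0]
force: [1.4, 2.9, -2.3]
finger_gap: 0.0067
```

Emit:
{"method": "arm_command", "body": {
  "motion": [
    {"rx": 0,"ry": 0,"rz": 0,"x": 0,"y": -0.3,"z": 0.7,"gripper": 0},
    {"rx": 0,"ry": 0,"rz": 0,"x": 0,"y": 0,"z": 0,"gripper": 0}
  ]
}}

```text
t: 13.7
eef_pos: [0.6205, -0.1966, 0.1981]
eef_rot: [0.997, -0.082, 0.0, 0.0]
force: [0.4, 2.0, 2.4]
finger_gap: 0.0071
```

Emit:
{"method": "arm_command", "body": {
  "motion": [
    {"rx": 0,"ry": 0,"rz": 0,"x": 0,"y": 0,"z": 0.7,"gripper": 0},
    {"rx": 0,"ry": 0,"rz": 0,"x": 0,"y": 0,"z": 0,"gripper": 0}
  ]
}}

```text
t: 13.87
eef_pos: [0.6207, -0.1966, 0.1979]
eef_rot: [0.997, -0.082, 0.001, 0.0]
force: [-0.1, 1.6, 9.1]
finger_gap: 0.0066
```

Emit:
{"method": "arm_command", "body": {
  "motion": [
    {"rx": 0,"ry": 0,"rz": 0,"x": 0,"y": 0,"z": 0.7,"gripper": 0},
    {"rx": 0,"ry": 0,"rz": 0,"x": 0,"y": 0,"z": 0,"gripper": 0}
  ]
}}

```text
t: 14.03
eef_pos: [0.6208, -0.1966, 0.1978]
eef_rot: [0.997, -0.082, 0.001, 0.0]
force: [-1.3, 3.0, 13.1]
finger_gap: 0.0068
```

Bar carries the plate; relieve the press, then open gradually.

Emit:
{"method": "arm_command", "body": {
  "motion": [
    {"rx": 0,"ry": 0,"rz": 0,"x": 0,"y": 0,"z": -1.2,"gripper": 0},
    {"rx": 0,"ry": 0,"rz": 0,"x": 0,"y": 0,"z": 0,"gripper": 8},
    {"rx": 0,"ry": 0,"rz": 0,"x": 0,"y": 0,"z": 0,"gripper": 10},
    {"rx": 0,"ry": 0,"rz": 0,"x": 0,"y": 0,"z": 0,"gripper": 13},
    {"rx": 0,"ry": 0,"rz": 0,"x": 0,"y": 0,"z": 0,"gripper": 18},
    {"rx": 0,"ry": 0,"rz": 0,"x": 0,"y": 0,"z": 0,"gripper": 24},
    {"rx": 0,"ry": 0,"rz": 0,"x": 0,"y": 0,"z": 0,"gripper": 30},
    {"rx": 0,"ry": 0,"rz": 0,"x": 0,"y": 0,"z": 0,"gripper": 30}
  ],
  "squeeze": 20
}}

```text
t: 14.7
eef_pos: [0.6203, -0.1965, 0.1976]
eef_rot: [0.997, -0.082, -0.0, -0.0]
force: [0.0, -0.0, -0.3]
finger_gap: 0.0299
```

Emit:
{"method": "arm_command", "body": {
  "motion": [
    {"rx": 0,"ry": 0,"rz": 0,"x": 0,"y": 0,"z": -4,"gripper": 30},
    {"rx": 0,"ry": 0,"rz": 0,"x": 0,"y": 0,"z": -8,"gripper": 30},
    {"rx": 0,"ry": 0,"rz": 0,"x": 0,"y": 0,"z": -12,"gripper": 30},
    {"rx": 0,"ry": 0,"rz": 0,"x": 0,"y": 0,"z": -16,"gripper": 30},
    {"rx": 0,"ry": 0,"rz": 0,"x": 0,"y": 0,"z": -20,"gripper": 30},
    {"rx": 0,"ry": 0,"rz": 0,"x": 0,"y": 0,"z": -25,"gripper": 30},
    {"rx": 0,"ry": 0,"rz": 0,"x": 0,"y": 0,"z": -25,"gripper": 30},
    {"rx": 0,"ry": 0,"rz": 0,"x": 0,"y": 0,"z": -20,"gripper": 30}
  ]
}}

```text
t: 15.37
eef_pos: [0.6205, -0.1964, 0.3312]
eef_rot: [0.997, -0.082, 0.001, 0.0]
force: [0.4, 0.3, -0.1]
finger_gap: 0.0302
```

Run:
```python
from s import *
st([0,.019,.198],-9.5)
a=cam("scene"); p=proj(a,[.62,-.16,.17]).round().astype(int)
cv2.imwrite("pics/end.png",cv2.resize(a[0][p[1]-50:p[1]+50,p[0]-60:p[0]+60],(720,600),interpolation=cv2.INTER_CUBIC))
```

```text
stand-frame TCP [  0.5  18.4 331.2]
t 15.3667 pos [ 0.6205 -0.1964  0.3312] thx -9.44 tilt [ 2.3e-03 -6.0e-04 -1.0e+00] shift tool mm [ -0.8  -0.6 133.2] rz 0.001 gap 0.0302 F [ 0.4  0.3 -0.1]
```

View pics/end.png

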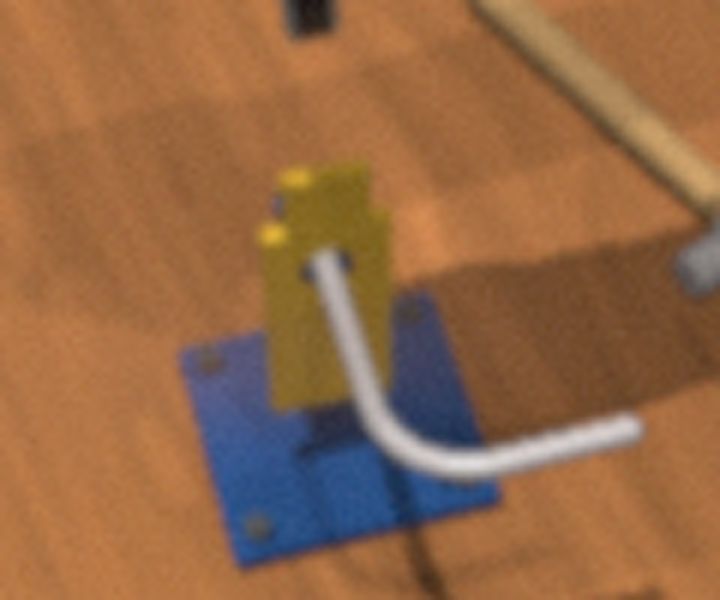

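The plate hangs on the bar at (325,290) right in front of the post, upright; the gripper is clear above at (310,15). Handing in after a short settle.

Emit:
{"method": "arm_command", "body": {
  "motion": [
    {"rx": 0,"ry": 0,"rz": 0,"x": 0,"y": 0,"z": -15,"gripper": 30},
    {"rx": 0,"ry": 0,"rz": 0,"x": 0,"y": 0,"z": 0,"gripper": 30},
    {"rx": 0,"ry": 0,"rz": 0,"x": 0,"y": 0,"z": 0,"gripper": 30},
    {"rx": 0,"ry": 0,"rz": 0,"x": 0,"y": 0,"z": 0,"gripper": 30}
  ]
}}

```text
t: 15.75
eef_pos: [0.6201, -0.1964, 0.3423]
eef_rot: [0.997, -0.082, -0.0, -0.0]
force: [-0.1, -0.3, -1.4]
finger_gap: 0.03
```

```bash
python3 -c "
from rig import close_job
print(close_job())"
```

```text
the job is handed in; nothing more can be done
None
```

I took the yellow plate from the rack and threaded it over the bar's free end. I slid it round the bend until it lightly touched the post, lowered it onto the bar, let go and handed in at about 16 s of the 51 s allowed.

- **Forces:** I only had readings at the end of each move. They showed about 2 N or less round the bend, about 5 N at the touch on the post, and 13 N when the bar took the plate's weight.
- **Plate position:** The last picture shows it hanging upright against the post, with the gripper clear above. The tool released it about 18.4 mm from the post's axis by my measurement. The stated contact position is 19 mm, so this fits to within the calibration.
- **Not checked:** I did not look again at the can, the hammer or the look-alike plates at the end. The blanks were still in their slots after the lift, and no force reading suggested the arm touched anything else. No checks failed or disagreed.

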